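# Reset the tripped cell interlock on a two-button pendant

## Task

The cell's interlock has tripped. On the yellow pendant, press the two blue reset buttons fully down together, one fingertip on each and leaving the red stop button between them alone, hold both down for three seconds and let them spring up; then press the white start button fully down and let go. Press only: leave the pendant lying where it is, do not pick it up or push it about, and do not disturb the other things on the bench.

Things in the scene. Friction and masses are not known exactly. Their poses are not given: they have to be found in the camera images.
- pendant_mid (a point): Centre of the top face of the yellow control pendant, 40 mm above the belt. The pendant is a loose box of about 0.9 kg, 72 mm (its x) by 160 mm (its y, the line of the buttons) by 40 mm high, lying flat on the blue belt in front of the robot; z up. Four round buttons stand in one row along its y: blue at y = -52 mm, red at -21 mm, blue at +10 mm, white at +58 mm from this point (all at x = 0).
- reset_l_top (a point): Centre of the top of the blue reset button nearer the white one: a round cap 26 mm in diameter, top 12 mm above the pendant's face (52 mm above the worktop) when up. The two blue buttons are 62 mm apart between centres; a thin white frame is printed round the pair.
- reset_r_top (a point): Centre of the top of the other blue reset button (at the pendant's end), same size.
- stop_top (a point): Centre of the top of the red stop button, half-way between the two blue ones: a cap 22 mm in diameter that stands 18 mm above the face, 6 mm higher than the blue caps. Must not be pressed. From the centre of a blue cap to the near edge of the red one is 20 mm.
- start_top (a point): Centre of the top of the white start button: 26 mm in diameter, top 12 mm above the face, 48 mm from the nearer blue one.
- reset_l (a joint): Travel of that blue button in m: 0 up, 0.008 fully down. Spring return; each button of the pendant needs about 0.8 N to begin to move and 3 N at the bottom (the blue pair together 6 N).
- reset_r (a joint): Travel of the other blue button, 0 up to 0.008 m fully down.
- start (a joint): Travel of the white button, 0 up to 0.008 m fully down.
- stop (a joint): Travel of the red button, 0 up to 0.008 m fully down.
- bolt: Bystander: a dark hex bolt, 69 mm long, 24 mm high, lying on the worktop in front of the pendant. Origin under its middle.
- nut: Bystander: a bright hex nut, 22 mm wide and 10 mm high, lying in front of the pendant. Origin under its middle.
- spanner_13: Bystander: a steel spanner, 193 mm long, 8 mm high, on the dark bench to the right. Origin under its middle.
- caliper: Bystander: a caliper, 225 mm long, 18 mm high, on the dark bench to the right. Origin under its middle.
- corner_bracket_0: Bystander: a cast corner bracket, 42 mm each way, on the dark bench to the right. Origin under its middle.

How it is judged:
On the way, in this order (a step that is already met when the one before it is completed fails the run):
1. both blue reset buttons are held down together for three seconds (value of joint each of reset_l, reset_r above 0.0055 m), for 2.6 s.
2. both blue buttons have been let up again (value of joint each of reset_l, reset_r below 0.0015 m), for 0.1 s.
3. the white start button is pressed down, with the blue ones up (value of joint start above 0.0055 m and value of joint each of reset_l, reset_r below 0.002 m), for 0.1 s.
At the end, for the whole second after the job is handed in: All four buttons are up again (within 1.5 mm) and the pendant lies flat on the worktop within 30 mm of where it lay (all of step 2 and value of joint each of start, stop below 0.0015 m and height (world z) of pendant_mid between 0.035 and 0.045 m and angle between pendant_mid's own z axis and vertical below 0.06 rad and distance of pendant_mid from where it was at the start of the episode below 0.03 m); the robot touches nothing.
It fails at once if the red stop button is pressed (more than 2.5 mm) (value of joint stop above 0.0025 m).
It fails at once if one blue button is pressed down while the other is still up (more than 5.5 mm against less than 1.5 mm) ((value of joint reset_l above 0.0055 m and value of joint reset_r below 0.0015 m) or (value of joint reset_r above 0.0055 m and value of joint reset_l below 0.0015 m)).
It fails at once if the white button is pressed while a blue one is down (value of joint start above 0.003 m and value of joint any of reset_l, reset_r above 0.003 m).
It fails at once if the pendant is lifted (more than 10 mm), tipped or pushed more than 30 mm (height (world z) of pendant_mid above 0.05 m or angle between pendant_mid's own z axis and vertical above 0.15 rad or distance of pendant_mid from where it was at the start of the episode above 0.03 m).
It fails at once if another thing on the bench is moved more than 20 mm (distance of any of bolt, nut, spanner_13, caliper, corner_bracket_0 from where it was at the start of the episode above 0.02 m).
It also fails if it takes over 42 s, if anything falls off the work surface, if the arm or the gripper's body presses on something with over 40 N, if the wrist force passes 120 N, or if a joint passes its speed limit or range.

## Robot

A 7-joint arm with a two-finger parallel gripper is mounted at the origin on a cart in front of the work surface, level with it; the furniture and walls round the work are solid. World frame = base frame: x ahead of the robot, y to its left, z up, the work surface at z = 0. Lengths are in m, angles in rad, forces in N, time in s.
With the tool pointing down it reaches from about 0.4 to 0.9 m from the base axis. Payload 5.5 kg.
Tool frame: the origin (TCP) lies on the centre line of the jaws, within the pads' length; the fingertips stand 14 mm ahead of it and the grasp point (between the pads) lies 5 mm behind it; z points along the fingers, y is the line along which they close (so a half turn about z gives the same grasp; the last joint's range is limited). The gripper opens to 92 mm and grips with 3 to 60 N. Pads are 19 mm wide; open, the fingers measure 130 mm over their backs; the gripper's body (75 mm by 190 mm) begins 47 mm behind the grasp point.
Start: joints at [-0.863, 0.501, -0.427, 1.55, 0.221, 1.138, -0.21], TCP at [0.28, 0.587, 0.241] pointing down, gripper open.
Joint ranges: [-2.88, 2.88], [-0.31, 2.03], [-1.54, 1.56], [0.2, 2.42], [-1.41, 4.55], [0.19, 2.02], [-2.57, 2.57]. Speed limits (rad/s): [2.57, 2.57, 3.14, 3.14, 3.14, 3.14, 3.14].

## Interface

Orientations are given as a rotation vector (axis times angle).
In Python, from rig import manip gives the robot as it stands.
- The arm moves only by the shell command python3 -m pendant 'ROWS' [FORCE]. ROWS is text: rows parted by semicolons, each of 5 numbers parted by spaces: the closure, from 0 (fully open) to 1 (shut), then the shift along the tool's x, y, z in mm, then the turn about the tool's z in degrees. A call has 1 to 20 rows; each row is the pose to reach, as a shift and turn from the pose commanded when the call began, along the tool's axes at that moment; what a row does not reach only later rows make up. A row lasts 1/10 s, in which the tool goes at most 50 mm and 8.59 degrees, less where a joint would pass 70% of its speed; a pose out of reach is approached as far as the arm can. A call with a gripper value outside its range is refused whole. The fingers move at their own pace and stop on an object; FORCE is the grip in N (left out, the last holds). Time passes only in rows, so rows that repeat a pose let the fingers close. It gives the time, the measured TCP pose, the force, the opening and the grip force at its end, in the units of the state.
- manip.read_state(): the state, without advancing time (a new reading comes with each control period).
- manip.get_image(name): name is "side" or "top" or "wrist"; returns a dict with "img" (400x640x3 uint8, red, green, blue), "camera_matrix" (3x3 intrinsics, pixels), "extrinsics" (4x4, takes a point from world to camera coordinates); the wrist camera has in their place "T_tool_cam" (4x4, takes a point from camera to tool coordinates, whose origin is the TCP and whose axes are the flange's). Camera axes: x right, y down, z forward; pixel columns grow to the right and rows downward; lengths in m; the calibration is good to about 2 mm. A picture is of the moment at which its call begins: read the wrist's pose just before it. There is no depth.
- manip.close_job(): hands the job in; it is judged then, once.
Trained networks look in the newest picture that a camera, given by its name, has taken for a name from the list of things; names that differ only in an ending like _2 or _b are one class to them, and where a whole thing is asked for, a point or a joint stands for the part that bears it (a point fixed in the world has none). Each returns a list of dicts, best first, with "p" (0 to 1); they miss things now and then, are a little off and sometimes report something else, mostly with a low value. They report only what shows in the picture. A call takes as long as a camera call.
- manip.search_frame(camera, target): "bbox" ([left, top, right, bottom] in pixels, round what is visible of it).
- manip.masks_of(camera, target): "region" (400x640 bool, what is visible of it) and "bbox" ([left, top, right, bottom] in pixels, round what is visible of it).
The state is a dict: "time": time; "joint_pos": joint angles; "qvel": joint speeds; "effort": joint torques, N m; "eef_pos": TCP position; "eef_rot": TCP orientation; "force": force on the tool from outside, world axes, zero at the start; "moment": the same for the moment, N m; "finger_gap": finger opening in m; "grasp_force": force on a finger pad.
Only numpy, scipy, OpenCV 4.12 (cv2) and the standard library are available. Lean on these libraries where they do the work, as an engineer would, in place of code of your own. Each camera call takes 0.05 s, during which the arm holds its last target. There are 200 camera calls.

## Working session

There is one attempt and no reset: what is moved stays moved. The work goes in short steps, Python scripts to look and compute and a shell command to move; the robot and the scene stay as the last step left them, time stands still between calls to the robot, and variables do not carry over. Pictures are saved under pics/ and viewed, at most 10 in all, crops included, and the job is handed in when it is done.

```bash
mkdir -p pics; ls; python3 - <<'E'
from rig import manip
import cv2,numpy as np
s=manip.read_state();print(s)
for c in("top","side"):
    d=manip.get_image(c);cv2.imwrite(f"pics/{c}0.png",d["img"][:,:,::-1]);print(c,d["camera_matrix"],d["extrinsics"])
    for t in("pendant_mid","reset_l_top","reset_r_top","stop_top","start_top"):
        print(t,[(np.round(b["bbox"]),round(b["p"],2)) for b in manip.search_frame(c,t)])
E
```

```text
pics
{'time': 0.0, 'joint_pos': array([-0.86282189,  0.5018141 , -0.42678571,  1.55139356,  0.22077182,
        1.13823587, -0.2102912 ]), 'qvel': array([-9.43904890e-04,  4.23075406e-04,  1.74617259e-03, -1.57070692e-06,
        3.91103384e-04,  8.76316194e-04, -3.32155851e-04]), 'effort': array([ 3.43431293e-04, -5.66591692e+01, -5.81623524e+00, -2.79115140e+01,
       -6.86331885e-02,  3.07741051e-02,  1.76179174e-04]), 'eef_pos': array([0.27943148, 0.58618343, 0.23972244]), 'eef_rot': array([-6.92741380e-01, -3.06375552e+00,  2.72739947e-03]), 'force': array([-0.46381873, -0.03259614,  0.11936417]), 'moment': array([-0.00639842,  0.0128619 ,  0.00729078]), 'grasp_force': 0.0, 'finger_gap': 0.0918468588191189}
top [[417.67550666   0.         317.55534314]
 [  0.         417.67550666 203.84480589]
 [  0.           0.           1.        ]] [[-0.02914734 -0.99953746 -0.0086779  -0.04610391]
 [-0.99764726  0.02962896 -0.06182291  0.46025593]
 [ 0.06205143  0.00685551 -0.99804941  1.08118156]
 [ 0.          0.          0.          1.        ]]
pendant_mid [(array([198., 181., 264., 21
[... 286 characters left out ...]
4.62731099 199.92191413]
 [  0.           0.           1.        ]] [[-0.99881128  0.04583345 -0.0165928   0.47637735]
 [ 0.04690165  0.8109411  -0.58324503  0.06415547]
 [-0.01327635 -0.58332994 -0.81212678  1.28883116]
 [ 0.          0.          0.          1.        ]]
pendant_mid [(array([306., 307., 318., 317.]), 0.66), (array([294., 260., 334., 331.]), 0.59), (array([271., 116., 284., 129.]), 0.53)]
reset_l_top [(array([309., 285., 322., 296.]), 0.45), (array([337., 269., 344., 299.]), 0.22)]
reset_r_top [(array([314., 263., 323., 276.]), 0.48)]
stop_top [(array([270., 115., 284., 128.]), 0.3)]
start_top [(array([301., 306., 315., 321.]), 0.57), (array([336., 270., 349., 302.]), 0.26)]
```

View pics/top0.png

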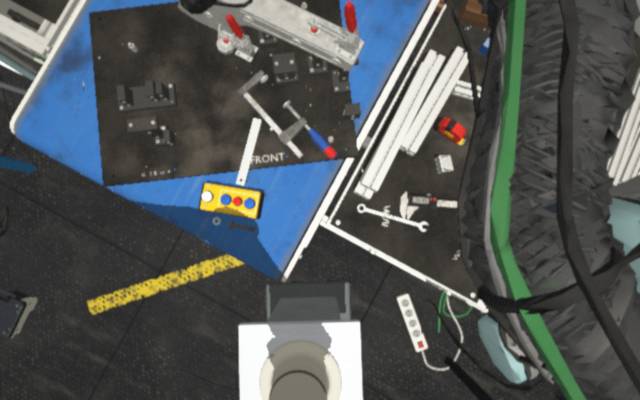

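View pics/side0.png

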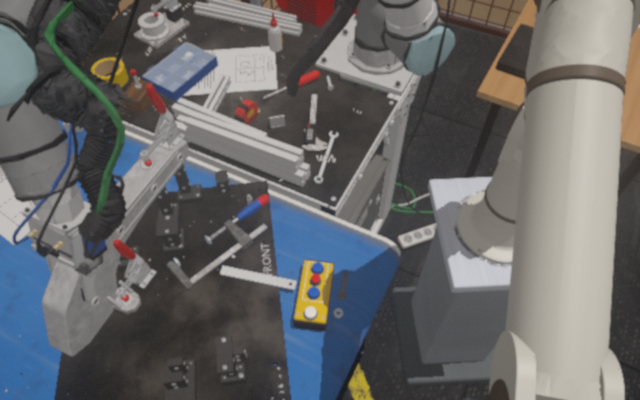

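```bash
cat > h.py <<'E'
from rig import manip
import cv2,numpy as np
from scipy.spatial.transform import Rotation as R
def ray(d,u,v,z,T=None):
    """pixel -> world point on plane z; T = world-from-camera"""
    T=np.linalg.inv(d["extrinsics"]) if T is None else T
    r=T[:3,:3]@np.linalg.solve(d["camera_matrix"],[u,v,1]); o=T[:3,3]
    return o+r*(z-o[2])/r[2]
E
python3 - <<'E'
from h import *
d=manip.get_image("top")
for n,u,v,z in(("r",251,204,.052),("l",224,200,.052),("stop",237.5,199,.058),("start",205,196,.052)):print(n,ray(d,u,v,z))
d=manip.get_image("side")
for n,u,v,z in(("r",318.5,269.5,.052),("l",315.5,290.5,.052),("start",308,313.5,.052)):print(n,ray(d,u,v,z))
s=manip.read_state();print(R.from_rotvec(s["eef_rot"]).as_matrix())
d=manip.get_image("wrist");print(d["T_tool_cam"],d["camera_matrix"]);cv2.imwrite("pics/w0.png",d["img"][:,:,::-1])
E
```

```text
r [0.46095443 0.1087493  0.052     ]
l [0.47315889 0.17713346 0.052     ]
stop [0.47420345 0.14159603 0.058     ]
start [0.48478356 0.22531308 0.052     ]
r [0.46213817 0.12610616 0.052     ]
l [0.47165149 0.17771291 0.052     ]
start [0.49056162 0.23077182 0.052     ]
[[-9.02711031e-01  4.30247362e-01  3.91716483e-05]
 [ 4.30247364e-01  9.02711030e-01  4.76342896e-05]
 [-1.48661516e-05  5.98534971e-05 -9.99999998e-01]]
[[-3.63180837e-04 -9.64888217e-01 -2.62660612e-01  6.98465500e-02]
 [ 9.99998897e-01  2.78632486e-05 -1.48505463e-03 -9.95429497e-04]
 [ 1.44023029e-03 -2.62660861e-01  9.64887142e-01 -1.43766790e-01]
 [ 0.00000000e+00  0.00000000e+00  0.00000000e+00  1.00000000e+00]] [[349.18332095   0.         321.00516943]
 [  0.         349.18332095 199.50805309]
 [  0.           0.           1.        ]]
```

The top picture shows the pendant at about (230,200), white button at (207,197) and the far blue at (251,204). A white bar lies just behind it, and the nut and bolt in front at (216,221) and (241,226). The side picture agrees: white at (310,313), far blue at (318,269). I'll move above the blue pair.

```bash
python3 -m pendant '0.53 -36 -31 9 -1; 0.53 -72 -63 18 -3; 0.53 -108 -94 27 -4; 0.53 -144 -126 36 -5; 0.53 -180 -157 45 -6; 0.53 -216 -189 54 -8; 0.53 -252 -220 63 -9; 0.53 -288 -252 72 -10; 0.53 -324 -283 81 -12; 0.53 -360 -315 90 -13; 0.53 -360 -315 90 -13; 0.53 -360 -315 90 -13; 0.53 -360 -315 90 -13; 0.53 -360 -315 90 -13; 0.53 -360 -315 90 -13' 20
cat > look.py <<'E'
from h import *
import sys
s=manip.read_state();d=manip.get_image("wrist")
W=np.eye(4);W[:3,:3]=R.from_rotvec(s["eef_rot"]).as_matrix();W[:3,3]=s["eef_pos"];T=W@d["T_tool_cam"]
print(s["time"],s["eef_pos"],W[:2,1],s["finger_gap"],s["force"])
cv2.imwrite(f"pics/{sys.argv[1]}.png",d["img"][:,:,::-1])
for t,z in(("reset_r_top",.052),("reset_l_top",.052),("stop_top",.058),("start_top",.052)):
    for b in manip.search_frame("wrist",t)[:3]:
        l,tp,r,bt=b["bbox"];p=ray(d,(l+r)/2,(tp+bt)/2,z,T)
        print(t,round(b["p"],2),np.round(b["bbox"]),p,"tool mm",W[:3,:3].T@(p-W[:3,3])*1000)
E
python3 look.py w1
```

```text
time: 2.25
eef_pos: [0.4688, 0.1491, 0.151]
eef_rot: [0.337, 3.123, 0.001]
force: [-0.4, 0.6, 0.7]
finger_gap: 0.0434
grasp_force: 0.0
2.25 [0.46876375 0.14912479 0.15102611] [0.21340418 0.9769638 ] 0.043357164986248344 [-0.36831283  0.6164841   0.73112776]
reset_r_top 0.92 [257. 186. 294. 223.] [0.46103588 0.11557817 0.052     ] tool mm [  0.42176411 -34.4847397   99.00450285]
reset_r_top 0.59 [371. 108. 396. 132.] [0.4188591  0.20204215 0.052     ] tool mm [60.07875414 40.98673701 99.03294317]
reset_l_top 0.8 [342. 188. 381. 223.] [0.4750805  0.17613248 0.052     ] tool mm [-0.37676255 27.67181583 99.04350898]
stop_top 0.71 [304. 194. 334. 221.] [0.46859139 0.14650233 0.058     ] tool mm [-0.36222102 -2.65683185 93.02459195]
start_top 0.68 [408. 185. 441. 219.] [0.48244214 0.22125438 0.052     ] tool mm [ 2.06038926 73.32527966 99.07121497]
```

View pics/w1.png

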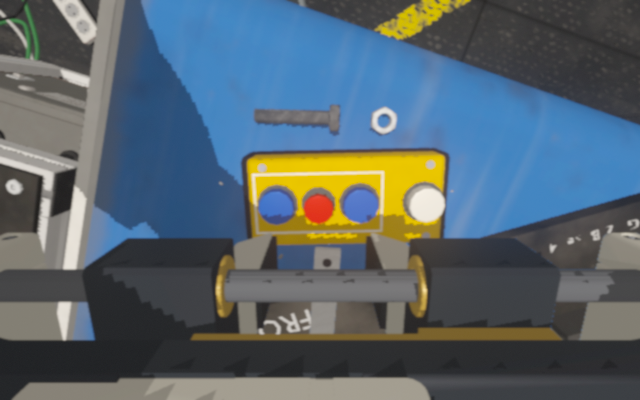

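The wrist picture shows the blue caps at (276,204) and (361,205), red at (319,207) and white at (427,203). The finger line is already parallel to the row, and the pair's middle is at tool y of about -3 mm.

```bash
python3 -m pendant '0.48 0 -3 30 0; 0.48 0 -3 60 0; 0.48 0 -3 75 0; 0.48 0 -3 78 0; 0.48 0 -3 78 0; 0.48 0 -3 78 0; 0.48 0 -3 78 0'
python3 look.py w2
```

```text
time: 3.2
eef_pos: [0.4694, 0.1449, 0.0738]
eef_rot: [0.341, 3.121, 0.001]
force: [-0.3, -0.6, -0.7]
finger_gap: 0.0477
grasp_force: 0.0
3.2 [0.46937274 0.1449343  0.07378524] [0.21610764 0.97636902] 0.04772054546752213 [-0.31670703 -0.55274777 -0.71682141]
reset_r_top 0.73 [242. 216. 287. 267.] [0.46021287 0.11616431 0.052     ] tool mm [  2.76669193 -30.09166421  21.74970392]
reset_r_top 0.38 [357. 218. 413. 260.] [0.47197438 0.17629368 0.052     ] tool mm [ 4.27764691 31.15854529 21.80877788]
reset_l_top 0.92 [358. 218. 411. 263.] [0.47268552 0.17586332 0.052     ] tool mm [ 3.49031458 30.89203573 21.80998131]
stop_top 0.78 [304. 226. 348. 267.] [0.46702365 0.14642891 0.058     ] tool mm [ 2.64610272  0.93567422 15.78127259]
stop_top 0.41 [241. 223. 292. 268.] [0.46007911 0.11813615 0.058     ] tool mm [  3.3122     -28.18926301  15.75059254]
start_top 0.82 [450. 215. 502. 238.] [0.47496537 0.22192828 0.052     ] tool mm [11.21940232 76.36112148 21.84147518]
start_top 0.51 [237. 100. 353. 137.] [0.40410205 0.14568834 0.052     ] tool mm [ 63.93187819 -13.3912945   21.65216765]
```

View pics/w2.png

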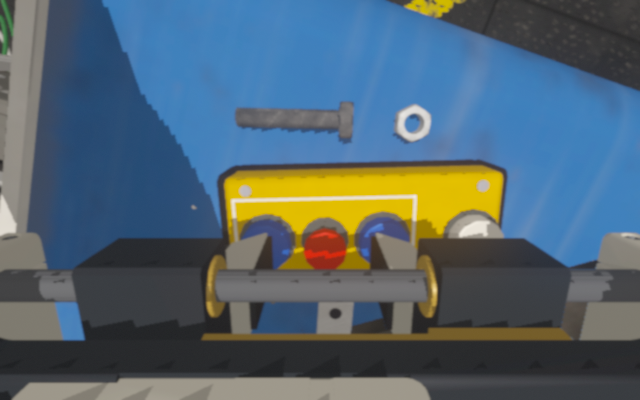

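The fingertips sit over both blue caps, at (265,240) and (385,240), and clear of red at (325,248). Pressing now.

```bash
python3 -m pendant '0.48 1 1 4 0; 0.48 1 1 8 0; 0.48 1 1 11 0; 0.48 1 1 14 0; 0.48 1 1 15 0; 0.48 1 1 15 0; 0.48 1 1 15 0'
```

```text
time: 4.15
eef_pos: [0.4678, 0.1461, 0.0582]
eef_rot: [0.341, 3.123, 0.0]
force: [-2.4, 0.6, 9.6]
finger_gap: 0.0476
grasp_force: 5.0
```

```bash
python3 -m pendant '0.48 0 0 1 0; 0.48 0 0 1 0; 0.48 0 0 1 0; 0.48 0 0 1 0'; python3 look.py w3; python3 - <<'E'
from h import *
d=manip.get_image("side")["img"][220:370,240:400,::-1];cv2.imwrite("pics/s3.png",cv2.resize(d,None,fx=4,fy=4))
E
```

```text
time: 4.55
eef_pos: [0.4679, 0.1461, 0.058]
eef_rot: [0.341, 3.122, -0.0]
force: [-5.6, -0.8, 20.2]
finger_gap: 0.0476
grasp_force: 9.7
4.55 [0.46787484 0.14608016 0.05801837] [0.21587097 0.97642188] 0.04757962071869471 [-5.63359504 -0.75941394 20.20385095]
reset_r_top 0.65 [244. 231. 284. 270.] [0.45710527 0.12003777 0.052     ] tool mm [  4.89742323 -27.75217885   6.0201705 ]
reset_l_top 0.88 [360. 232. 408. 269.] [0.46924502 0.17422587 0.052     ] tool mm [ 4.7415382  27.77889269  6.01085735]
stop_top 0.77 [300. 241. 349. 266.] [0.4620902 0.1475046 0.058    ] tool mm [5.95575383 0.14211912 0.01481701]
start_top 0.58 [467. 227. 503. 238.] [0.47020148 0.22068833 0.052     ] tool mm [13.83751666 73.35232875  5.99774319]
```

View pics/w3.png

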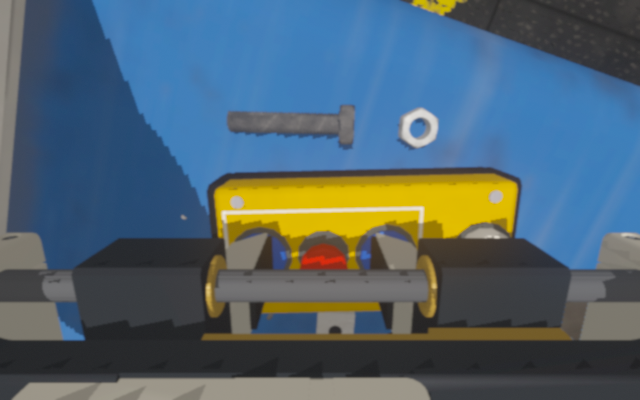

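View pics/s3.png

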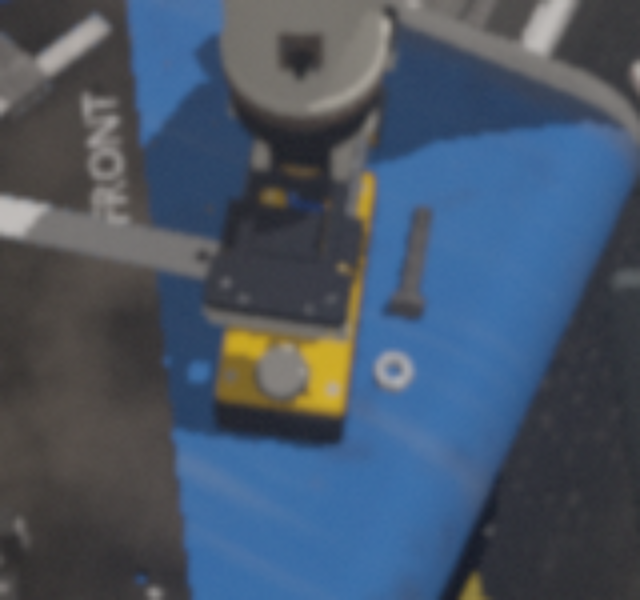

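Both blue buttons are bottomed: tips at z = 44 mm, force rising stiffly to 20 N, red untouched at (325,258). Holding for over three seconds, then rising.

```bash
H='';python3 -m pendant '0.48 0 0 0 0; 0.48 0 0 0 0; 0.48 0 0 0 0; 0.48 0 0 0 0; 0.48 0 0 0 0; 0.48 0 0 0 0; 0.48 0 0 0 0; 0.48 0 0 0 0; 0.48 0 0 0 0; 0.48 0 0 0 0; 0.48 0 0 0 0; 0.48 0 0 0 0; 0.48 0 0 0 0; 0.48 0 0 0 0; 0.48 0 0 0 0; 0.48 0 0 0 0; 0.48 0 0 0 0; 0.48 0 0 0 0; 0.48 0 0 0 0; 0.48 0 0 0 0'
python3 -m pendant '0.48 0 0 0 0; 0.48 0 0 0 0; 0.48 0 0 0 0; 0.48 0 0 0 0; 0.48 0 0 0 0; 0.48 0 0 0 0; 0.48 0 0 0 0; 0.48 0 0 0 0; 0.48 0 0 0 0; 0.48 0 0 0 0; 0.48 0 0 0 0; 0.48 0 0 0 0; 0.48 0 0 0 0'
python3 -m pendant '0.48 0 0 -6 0; 0.48 0 0 -14 0; 0.48 0 0 -40 0; 0.48 0 0 -70 0; 1 0 0 -70 0; 1 0 0 -70 0; 1 0 0 -70 0; 1 0 0 -70 0; 1 0 0 -70 0; 1 0 0 -70 0; 1 0 0 -70 0; 1 0 0 -70 0'
python3 look.py w4
```

```text
time: 6.85
eef_pos: [0.4679, 0.1461, 0.058]
eef_rot: [0.341, 3.122, -0.0]
force: [-4.9, -0.9, 19.4]
finger_gap: 0.0475
grasp_force: 9.7
time: 8.15
eef_pos: [0.4679, 0.1461, 0.058]
eef_rot: [0.341, 3.122, -0.0]
force: [-3.8, -1.3, 18.8]
finger_gap: 0.0476
grasp_force: 9.7
time: 9.35
eef_pos: [0.4676, 0.1458, 0.1266]
eef_rot: [-0.341, -3.123, 0.0]
force: [-0.4, -0.1, -0.2]
finger_gap: 0.0004
grasp_force: 0.0
9.35 [0.46760375 0.14580984 0.12656264] [0.21610822 0.97636941] 0.0003843149726046014 [-0.38022968 -0.08313549 -0.19903125]
reset_r_top 0.69 [256. 198. 295. 234.] [0.46106317 0.11537226 0.052     ] tool mm [ -0.2151421  -31.12672669  74.56469477]
reset_l_top 0.56 [351. 196. 393. 238.] [0.47547686 0.17686272 0.052     ] tool mm [-0.9996309  32.02559281 74.56016034]
stop_top 0.78 [307. 200. 343. 236.] [0.46757966 0.14677789 0.058     ] tool mm [ 0.21125479  0.94462663 68.56264993]
stop_top 0.28 [250. 102. 346. 132.] [0.40303419 0.14473886 0.058     ] tool mm [ 62.79082316 -14.99502976  68.58332593]
start_top 0.68 [420. 194. 460. 232.] [0.48278188 0.22086966 0.052     ] tool mm [ 1.37822995 76.5712939  74.55787965]
```

View pics/w4.png

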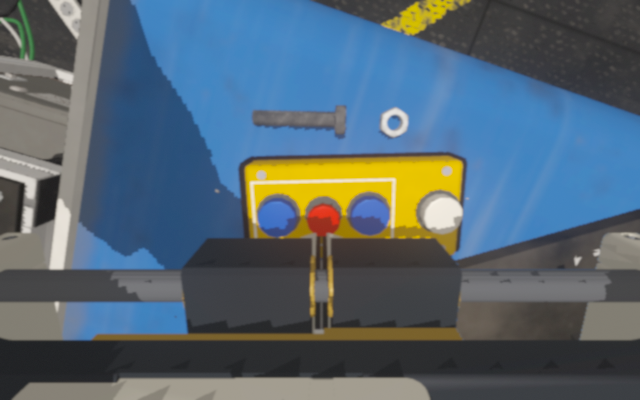

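The blue buttons are up again and red is untouched. The white button is at (440,213), about 78 mm along tool y.

```bash
python3 -m pendant '1 0 40 0 0; 1 0 78 0 0; 1 0 78 25 0; 1 0 78 50 0; 1 0 78 56 0; 1 0 78 61 0; 1 0 78 65 0; 1 0 78 68 0; 1 0 78 69 0; 1 0 78 69 0; 1 0 78 69 0; 1 0 78 69 0'
```

```text
time: 10.8
eef_pos: [0.4848, 0.2219, 0.0583]
eef_rot: [0.342, 3.122, 0.0]
force: [-2.9, -1.2, 5.4]
finger_gap: 0.0004
grasp_force: 3.0
```

```bash
python3 -m pendant '1 0 0 1 0; 1 0 0 1 0; 1 0 0 1 0; 1 0 0 1 0; 1 0 0 1 0'; python3 -m pendant '1 0 0 -5 0; 1 0 0 -14 0; 1 0 0 -50 0; 1 0 0 -90 0; 1 0 0 -120 0; 1 0 0 -120 0; 1 0 0 -120 0; 1 0 0 -120 0'; python3 look.py w5
```

```text
time: 11.3
eef_pos: [0.4849, 0.2219, 0.058]
eef_rot: [0.342, 3.122, -0.0]
force: [-3.6, -1.5, 13.9]
finger_gap: 0.0002
grasp_force: 6.7
time: 12.1
eef_pos: [0.4839, 0.2215, 0.1758]
eef_rot: [-0.342, -3.122, 0.001]
force: [-0.3, 0.6, -1.2]
finger_gap: -0.0001
grasp_force: 0.0
12.1 [0.48388717 0.22148062 0.17580244] [0.21630884 0.97632453] -6.501131955971822e-05 [-0.34920785  0.62071748 -1.20982216]
reset_r_top 0.67 [170. 181. 206. 216.] [0.46238653 0.11639859 0.052     ] tool mm [  -1.89723941 -107.12809047  123.90128358]
reset_l_top 0.64 [250. 183. 284. 215.] [0.4763018  0.17738612 0.052     ] tool mm [ -2.29084125 -44.57446673 123.84173808]
reset_l_top 0.17 [212. 187. 240. 216.] [0.47120873 0.14482995 0.052     ] tool mm [ -4.3605758  -77.46153644 123.87012824]
stop_top 0.55 [313. 182. 340. 211.] [0.48296743 0.22445167 0.058     ] tool mm [  1.38977482   2.81295585 117.80171694]
stop_top 0.24 [251. 183. 285. 214.] [0.4747078  0.17951509 0.058     ] tool mm [ -0.26637369 -42.84636367 117.84269187]
start_top 0.76 [310. 181. 340. 212.] [0.48401098 0.22304863 0.052     ] tool mm [5.97631966e-02 1.67452225e+00 1.23801096e+02]
start_top 0.26 [250. 181. 282. 214.] [0.47500692 0.177237   0.052     ] tool mm [ -1.05886779 -45.00015438 123.84371748]
```

View pics/w5.png

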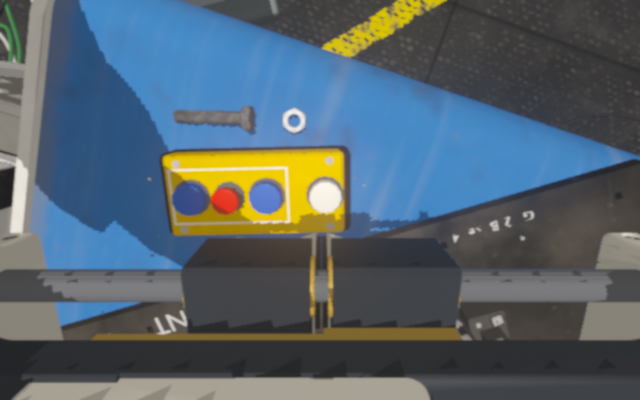

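All four buttons are up, with white at (325,196) and blues at (190,198) and (266,197). The pendant has not moved noticeably and the arm is clear.

```bash
python3 -c "
from rig import manip
print(manip.close_job())"
```

```text
the job is handed in; nothing more can be done
None
```

Job handed in at about 12 s of the 42 s allowed: both blue reset buttons were held fully down together for about 4 s and released, then the white start button was pressed and released, with the red stop button and the other things on the bench untouched as far as the pictures show; the judge's result was not reported back.

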